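# Run-test a repaired cordless grinder on its dead-man paddle

## Task

The repaired angle grinder is clamped in the run-test stand for its test run. Push the stand's yellow guard door shut until it snaps home on its ball catch and take your hand off it; only then press the grinder's red dead-man paddle fully in to its stop, without forcing it, keep it in for at least three seconds, and finish with the gripper still holding it fully in. Leave the other things on the bench where they are.

Things in the scene. Friction and masses are not known exactly. Their poses are not given: they have to be found in the camera images.
- stand: run-test stand; origin on the bench, its door faces its -x. Steel base plate x -125 to 120, y -245 to 285, 15 mm thick. Left (+y): guard box of aluminium profile and clear panes, x -100 to 100, y 60 to 270, top 255 mm above the bench. Right: angle grinder clamped along y, switch side up, gear head inside the box, battery at the right end
- guard_door (a joint): yellow-framed clear door, angle in rad: 0 shut, grows as its free right edge swings out to the stand's -x. 203 wide, 16 thick, 28 to 243 mm above the bench. Stays where left, but from 0.09 to 0.04 rad a sprung ball pushes it back out (5 N at the edge); past that it draws it home. Bow handle at the free edge, 35 mm off the outer face, 75 to 170 mm above the bench; bare face above that
- door_hinge (a point): on the vertical hinge axis of the guard door, 228 mm above the bench, at stand x -110, y 265 mm; the door's middle plane passes through the axis
- door_edge (a point): on the guard door's outer face (8 mm out from its middle plane) at its free edge, 203 mm from the hinge axis, 228 mm above the bench
- paddle (a joint): red dead-man paddle on top of the grinder's black handle, 26 wide, 125 mm long; angle in rad: 0 released, 0.11 fully in, on its stop. Pivots at its motor (left) end, 151 mm above the bench, at stand x -15, y -6; the free end, towards the battery, goes down when pressed. Sprung: at the pad 4 N at first, 11 N fully in
- paddle_pad (a point): the point to press: on the paddle's ribbed upper face, 90 mm from its pivot, at stand x -15, y -95 mm; 165 mm above the bench released, 155 mm fully in (10 mm travel). Around it: side handle lower in front, battery top at 158 mm from 73 mm to the right, motor strap 110 mm and box wall 155 mm to the left
- side_handle: loose black side handle of the grinder, 120 x 32 x 32 mm, lying on the front right of the stand's base plate; origin under its middle
- bearing: loose steel bearing ring, 32 mm across, 10 mm high, on the bench; origin under its centre
- spanner: loose steel spanner, 160 mm long, on the bench; origin under its middle
- screwdriver: loose screwdriver with blue handle, 200 mm long, on the bench; origin under its middle
- spare_wheel: loose black grinding wheel, 125 mm across, 7 mm thick, flat on the bench; origin under its centre
- spare_battery: loose battery pack, 115 x 76 x 60 mm, on the bench; origin under its centre
- oil_bottle: white oil bottle, 52 mm across, 140 mm high, standing on the bench; origin under its centre

How it is judged:
On the way, in this order (a step that is already met when the one before it is completed fails the run):
1. the guard door is shut on its catch and let go (value of joint guard_door below 0.02 rad and contact force between the arm and guard_door below 0.3 N), for 0.3 s.
2. the paddle is kept fully in for three seconds (value of joint paddle above 0.095 rad and value of joint guard_door below 0.02 rad), for 3 s.
At the end, for the whole second after the job is handed in: the guard door rests shut on its catch (within 0.02 rad) with nothing of the robot touching it, and the fingers hold the paddle in (at least 0.095 of its 0.11 rad, pressing with over 3 N) (all of step 2 and contact force between the arm and guard_door below 0.3 N and contact force between the fingers and paddle above 3 N); the arm keeps its last pose, push and grip.
It fails at once if the paddle was pressed while the guard door was open (value of joint paddle above 0.03 rad and value of joint guard_door above 0.04 rad).
It fails at once if the paddle was forced against its stop with more than 60 N (contact force between the arm and paddle above 60 N).
It fails at once if a thing on the bench was disturbed (distance of any of bearing, spanner, screwdriver, spare_wheel, spare_battery, oil_bottle, side_handle from where it was at the start of the episode above 0.03 m or angle between oil_bottle's own z axis and vertical above 0.5 rad).
It also fails if it takes over 54 s, if anything falls off the work surface, if the arm or the gripper's body presses on something with over 40 N, if the wrist force passes 120 N, or if a joint passes its speed limit or range.

## Robot

A 7-joint arm with a two-finger parallel gripper is mounted at the origin on the work surface. World frame = base frame: x ahead of the robot, y to its left, z up, the work surface at z = 0. Lengths are in m, angles in rad, forces in N, time in s.
With the tool pointing down it reaches from about 0.4 to 0.85 m from the base axis. Payload 10.4 kg.
Tool frame: the origin (TCP) lies midway between the tips of the shut fingers; the grasp point (between the pads) lies 19 mm behind it (r.tcp_to_grasp is the z of the grasp point in the tool frame, in m); z points along the fingers, x is the direction in which the jaws open and shut, and the axes are right-handed (so a half turn about z gives the same grasp; the last joint's range is limited). The gripper opens to 87 mm and grips with 3 to 60 N. Pads are 19 mm wide; open, the fingers measure 117 mm over their backs; the gripper's body (75 mm by 190 mm) begins 51 mm behind the grasp point.
Start: joints at [1.3, 0.332, -0.065, 1.46, 0.022, 1.35, -0.088], TCP at [0.153, -0.606, 0.223] pointing down, gripper open.
Joint ranges: [-2.6, 2.6], [-0.5, 2.12], [-1.47, 1.34], [0.16, 2.42], [-1.27, 4.41], [0.06, 2.06], [-2.6, 2.6]. Speed limits (rad/s): [2.22, 2.22, 2.79, 2.79, 3.14, 3.14, 3.14].

## Interface

Orientations are given as a unit quaternion [x, y, z, w].
In Python, from bench import r, camera, close_job gives the robot as it stands. The module is installed in compiled form; this text tells all that it offers.
- The arm moves only by the shell command python3 -m crank 'ROWS' [FORCE]. ROWS is JSON, a list of rows, each an object of numbers: "x", "y", "z": the shift along the tool's x, y, z scaled (see below); "ax", "ay", "az": the turn, a rotation vector about the tool's x, y, z scaled (see below); "claw": the closure, from -1 (fully open) to 1 (shut), so that 0 is half open. A call has exactly 5 rows; each row is the pose to reach, as a shift and turn from the pose commanded when the call began, along the tool's axes at that moment; what a row does not reach only later rows make up. The controller multiplies each number of a shift by 1 m and each number of a turn by 2 rad. A row lasts 1/12 s, in which the tool goes at most 41.7 mm and 7.16 degrees, less where a joint would pass 70% of its speed; a pose out of reach is approached as far as the arm can. A call with a number of a shift or a turn outside -1 to 1 is refused whole. A call with a gripper value outside its range is refused whole. The fingers move at their own pace and stop on an object; FORCE is the grip in N (left out, the last holds). Time passes only in rows, so rows that repeat a pose let the fingers close, or fill a call up. It gives the time, the measured TCP pose, the force and the opening at its end, in the units of the state.
- r.read_state(): the state, without advancing time (a new reading comes with each control period).
- camera(name): name is "side" or "top"; returns a dict with "color" (400x640x3 uint8, blue, green, red), "fx", "fy", "cx", "cy" (pixels), "eye" and "orientation" of the camera in the world. Camera axes: x right, y down, z forward; pixel columns grow to the right and rows downward; lengths in m; the calibration is good to about 2 mm. A picture is of the moment at which its call begins. There is no depth.
- close_job(): hands the job in, once; it reports no verdict.
The state is a dict: "time": time; "joint_positions": joint angles; "joint_vel": joint speeds; "joint_torque": joint torques, N m; "ee_pos": TCP position; "eef_rot": TCP orientation; "ft_force": force on the tool from outside, world axes, zero at the start; "torque": the same for the moment, N m; "width": finger opening in m.
Only numpy, scipy, OpenCV 4.12 (cv2) and the standard library are available. Lean on these libraries where they do the work, as an engineer would, in place of code of your own. Each camera call takes 0.05 s, during which the arm holds its last target. There are 200 camera calls.

## Working session

There is one attempt and no reset: what is moved stays moved. The work goes in short steps, Python scripts to look and compute and a shell command to move; the robot and the scene stay as the last step left them, time stands still between calls to the robot, and variables do not carry over. Pictures are saved under pics/ and viewed, about 8 in all and at most 12, crops included, and the job is handed in when it is done.

```bash
mkdir -p pics
cat > h.py <<'E'
import numpy as np,cv2
from bench import r,camera,close_job
from scipy.spatial.transform import Rotation as R
def snap(n,f):
    c=camera(n); cv2.imwrite('pics/'+f,c['color']); return c
E
python3 - <<'E'
from h import *
for n in('side','top'):
    c=snap(n,n+'0.png'); print(n,{k:v for k,v in c.items() if k!='color'})
s=r.read_state(); print(s)
E
```

```text
side {'fx': 480.02500485355444, 'fy': 480.02500485355444, 'cx': 326.71990680751856, 'cy': 208.32548129563972, 'eye': array([0.24375421, 1.19511501, 1.14569284]), 'orientation': array([-0.12844807,  0.89593694, -0.42230724,  0.04954481])}
top {'fx': 433.2404901043838, 'fy': 433.2404901043838, 'cx': 323.02058194514433, 'cy': 196.69393526962781, 'eye': array([0.247314  , 0.0592677 , 1.43272197]), 'orientation': array([-0.69689333,  0.70783212, -0.08137228,  0.0818042 ])}
{'time': 0.1, 'joint_positions': array([ 1.30038728,  0.33282909, -0.06472319,  1.46084703,  0.02164301,
        1.34991766, -0.08845849]), 'joint_vel': array([-2.62103993e-04, -1.44005923e-04, -9.62060865e-04, -6.84944083e-04,
        1.10579644e-03,  8.93918813e-05,  7.09815605e-04]), 'joint_torque': array([ 1.45974063e-03, -6.24552655e+01,  2.46927794e-02, -3.90723753e+01,
       -6.14782283e-02,  3.65536648e-02,  3.85859289e-05]), 'ee_pos': array([ 0.15321021, -0.60557041,  0.22182575]), 'eef_rot': array([ 7.89103627e-01, -6.14259750e-01, -5.41856442e-04, -3.62773742e-04]), 'ft_force': array([ 0.79682228, -0.61643855,  0.19786189]), 'torque': array([ 0.01157024, -0.03242923,  0.03754507]), 'width': 0.08661392944970821}
```

View pics/top0.png

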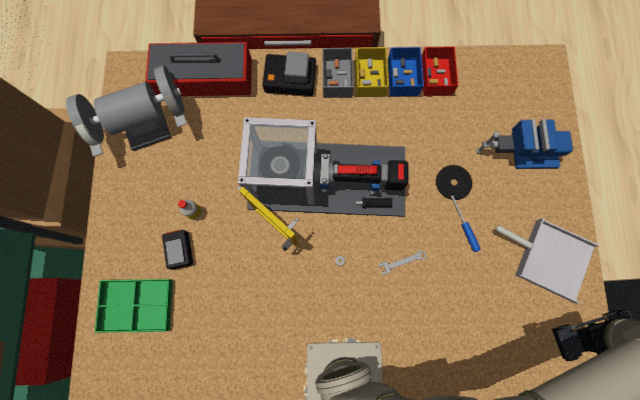

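View pics/side0.png

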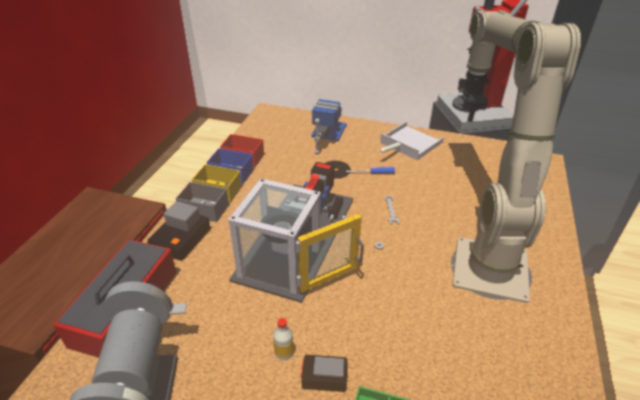

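The top view shows the stand with its box at about (278,152), the yellow door from hinge (242,190) to free edge (294,240), and the red paddle near (357,172). I'll enlarge this.

Run:
```python
import cv2
a=cv2.imread('pics/top0.png')[110:260,225:425]
cv2.imwrite('pics/crop1.png',cv2.resize(a,None,fx=4,fy=4,interpolation=cv2.INTER_CUBIC))
```

```text
(no output)
```

View pics/crop1.png

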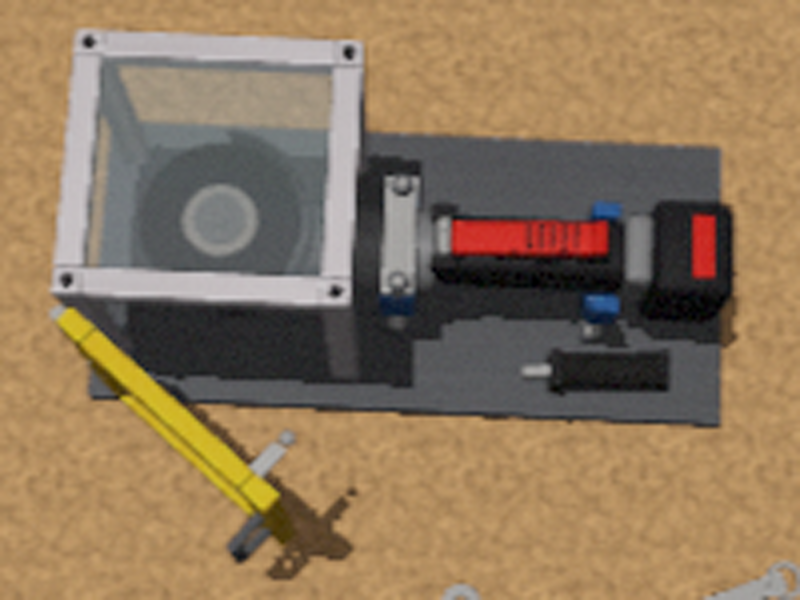

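```bash
cat >> h.py <<'E'
from scipy.optimize import least_squares
def proj(c,P):
    p=R.from_quat(c['orientation']).inv().apply(np.atleast_2d(P)-c['eye'])
    return np.c_[c['fx']*p[:,0]/p[:,2]+c['cx'],c['fy']*p[:,1]/p[:,2]+c['cy']]
def atz(c,uv,z):
    d=R.from_quat(c['orientation']).apply([(uv[0]-c['cx'])/c['fx'],(uv[1]-c['cy'])/c['fy'],1])
    return c['eye']+d*(z-c['eye'][2])/d[2]
E
python3 - <<'E'
from h import *
c=camera('top')
M=np.array([[100,270,255,78,30],[100,60,255,363,42],[-100,60,255,350,303],[-100,270,255,52,290],[120,-245,15,720,148],[-125,-245,15,719,426],[-125,285,15,90,397],[-15,-95,165,555,238]],float)
P=M[:,:3]/1000; uv=M[:,3:]/4+[225,110]
def w(q): return R.from_euler('z',q[2]).apply(P)+[q[0],q[1],0]
s=least_squares(lambda q:(proj(c,w(q))-uv).ravel(),[.5,0,0],loss='soft_l1'); q=s.x
print(q,s.fun.reshape(-1,2).round(1)); 
T=lambda p:R.from_euler('z',q[2]).apply(np.array(p)/1000)+[q[0],q[1],0]
h=T([-110,265,228]);pad=T([-15,-95,165]);print('hinge',h,'pad',pad)
for u in([264,504],[250,512],[278,495]):
    e=atz(c,np.array(u)/4+[225,110],.243);d=(e-h)[:2];print(e,np.hypot(*d),'angle',np.arctan2(-d[0],-d[1])-0*q[2],'yaw',q[2])
E
```

```text
[ 0.65012861  0.02169802 -0.06409479] [[-0.4 -0.4]
 [ 0.1 -0.2]
 [-0.4  0.9]
 [-0.4  0.7]
 [ 0.6 -0.3]
 [ 0.5 -0.1]
 [-1.1 -0.4]
 [ 1.4 -0. ]]
hinge [0.55732798 0.29319947 0.228     ] pad [ 0.62907458 -0.07214615  0.165     ]
[0.41734051 0.14798634 0.243     ] 0.20170112369072613 angle 0.7670774131038692 yaw -0.06409478973132078
[0.41193875 0.15763711 0.243     ] 0.19878425379659512 angle 0.820360982861716 yaw -0.06409478973132078
[0.42344995 0.13831523 0.243     ] 0.20472531705921485 angle 0.7127803678651579 yaw -0.06409478973132078
```

```bash
cat >> h.py <<'E'
def st():
    s=r.read_state(); a=-0.0641
    p=R.from_euler('z',-a).apply(s['ee_pos']-[.6501,.0217,0]); f=R.from_euler('z',-a).apply(s['ft_force'])
    x=R.from_euler('z',-a).apply(R.from_quat(s['eef_rot']).as_matrix())
    o=R.from_euler('z',-a)*R.from_quat(s['eef_rot'])
    print('t',round(s['time'],2),'stand-frame',p.round(4),'F',f.round(1),'toolx',o.as_matrix()[:,0].round(3),'toolz',o.as_matrix()[:,2].round(3),'w',round(s['width'],3))
E
python3 -m crank '[{"z":-0.03,"az":0.06,"claw":1},{"z":-0.07,"az":0.11,"claw":1},{"z":-0.1,"az":0.155,"claw":1},{"z":-0.1,"az":0.155,"claw":1},{"z":-0.1,"az":0.155,"claw":1}]' 20; python3 -c "from h import *;st()"
```

```text
t 0.15 stand-frame [-0.4557 -0.6579  0.222 ] F [ 0.1 -0.6 -0.1] toolx [ 0.307 -0.952 -0.001] toolz [-0.     0.001 -1.   ] w 0.087schema error: expected keys x, y, z, ax, ay, az, claw
```

```bash
python3 -m crank '[{"x":0,"y":0,"z":-0.03,"ax":0,"ay":0,"az":0.06,"claw":1},{"x":0,"y":0,"z":-0.07,"ax":0,"ay":0,"az":0.11,"claw":1},{"x":0,"y":0,"z":-0.1,"ax":0,"ay":0,"az":0.155,"claw":1},{"x":0,"y":0,"z":-0.1,"ax":0,"ay":0,"az":0.155,"claw":1},{"x":0,"y":0,"z":-0.1,"ax":0,"ay":0,"az":0.155,"claw":1}]' 20; python3 -c "from h import *;st()"
```

```text
time: 0.57
ee_pos: [0.1536, -0.6066, 0.3245]
eef_rot: [-0.685, 0.729, -0.002, -0.001]
ft_force: [-0.1, 0.2, 0.0]
width: 0.0615
t 0.57 stand-frame [-0.4553 -0.6588  0.3245] F [-0.1  0.2  0. ] toolx [ 0.002 -1.     0.003] toolz [ 0.001 -0.003 -1.   ] w 0.061
```

```bash
python3 -m crank '[{"x":-0.03,"y":-0.022,"z":0,"ax":0,"ay":0,"az":0,"claw":1},{"x":-0.06,"y":-0.045,"z":0,"ax":0,"ay":0,"az":0,"claw":1},{"x":-0.09,"y":-0.067,"z":0,"ax":0,"ay":0,"az":0,"claw":1},{"x":-0.12,"y":-0.09,"z":0,"ax":0,"ay":0,"az":0,"claw":1},{"x":-0.15,"y":-0.11,"z":0,"ax":0,"ay":0,"az":0,"claw":1}]'
python3 -m crank '[{"x":-0.03,"y":-0.022,"z":0,"ax":0,"ay":0,"az":0,"claw":1},{"x":-0.06,"y":-0.045,"z":0,"ax":0,"ay":0,"az":0,"claw":1},{"x":-0.09,"y":-0.067,"z":0,"ax":0,"ay":0,"az":0,"claw":1},{"x":-0.12,"y":-0.09,"z":0,"ax":0,"ay":0,"az":0,"claw":1},{"x":-0.15,"y":-0.11,"z":0,"ax":0,"ay":0,"az":0,"claw":1}]' >/dev/null; python3 -c "from h import *;st()"
```

```text
time: 0.98
ee_pos: [0.2734, -0.4609, 0.321]
eef_rot: [-0.685, 0.728, 0.001, 0.0]
ft_force: [0.2, 0.3, -0.5]
width: 0.0282
t 1.4 stand-frame [-0.2356 -0.3556  0.3212] F [ 0.9 -0.   0.2] toolx [ 0.003 -1.    -0.001] toolz [-0.002  0.001 -1.   ] w 0.002
```

```bash
python3 -m crank '[{"x":-0.035,"y":-0.005,"z":0,"ax":0,"ay":0,"az":0,"claw":1},{"x":-0.07,"y":-0.01,"z":0,"ax":0,"ay":0,"az":0,"claw":1},{"x":-0.105,"y":-0.015,"z":0,"ax":0,"ay":0,"az":0,"claw":1},{"x":-0.14,"y":-0.02,"z":0,"ax":0,"ay":0,"az":0,"claw":1},{"x":-0.175,"y":-0.02,"z":0,"ax":0,"ay":0,"az":0,"claw":1}]' >/dev/null
python3 -m crank '[{"x":-0.035,"y":0,"z":0,"ax":0,"ay":0,"az":0,"claw":1},{"x":-0.07,"y":0,"z":0,"ax":0,"ay":0,"az":0,"claw":1},{"x":-0.105,"y":0,"z":0,"ax":0,"ay":0,"az":0,"claw":1},{"x":-0.14,"y":0,"z":0,"ax":0,"ay":0,"az":0,"claw":1},{"x":-0.175,"y":0,"z":0,"ax":0,"ay":0,"az":0,"claw":1}]' >/dev/null; python3 -c "from h import *;st()"
python3 -m crank '[{"x":-0.035,"y":0.01,"z":0,"ax":0,"ay":0,"az":0,"claw":1},{"x":-0.07,"y":0.02,"z":0,"ax":0,"ay":0,"az":0,"claw":1},{"x":-0.105,"y":0.03,"z":0,"ax":0,"ay":0,"az":0,"claw":1},{"x":-0.14,"y":0.04,"z":0,"ax":0,"ay":0,"az":0,"claw":1},{"x":-0.175,"y":0.05,"z":0,"ax":0,"ay":0,"az":0,"claw":1}]' >/dev/null
python3 - <<'E'
from h import *
st();print(r.read_state()['joint_positions'].round(2))
snap('side','side1.png')
E
```

```text
t 2.23 stand-frame [-0.2177 -0.0062  0.3214] F [ 0.4 -0.3 -1.1] toolx [ 0.002 -1.     0.   ] toolz [-0.002 -0.    -1.   ] w 0.001
t 2.65 stand-frame [-0.2685  0.1684  0.3215] F [0.6 0.  0.1] toolx [ 0.002 -1.     0.001] toolz [-0.001 -0.001 -1.   ] w 0.0
[ 0.44 -0.1  -0.94  1.7  -0.08  1.5  -2.12]
```

View pics/side1.png

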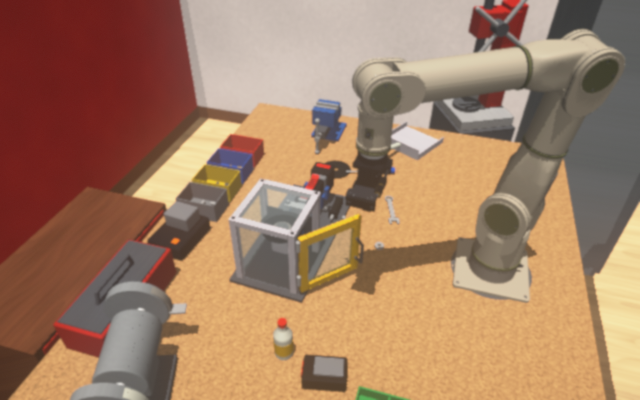

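Run:
```python
from h import *
c=snap('side','side2.png');st()
s=r.read_state();p=s['ee_pos'];print(p,proj(c,[p,p+[0,0,.1]]).round(0))
T=lambda p:R.from_euler('z',-.0641).apply(np.array(p)/1000)+[.6501,.0217,0]
print(proj(c,[T([-110,265,228]),T([-15,-95,165]),T([-110-.644*203,265-.765*203,228])]).round(0))
snap('top','top2.png')
a=cv2.imread('pics/side2.png');b=cv2.imread('pics/top2.png')
cv2.imwrite('pics/both.png',np.vstack([cv2.resize(a[130:330,200:460],(780,600))[:300*2:1][::2,::2],cv2.resize(b[100:300,200:460],(390,300))]))
```

```text
t 2.75 stand-frame [-0.2702  0.1725  0.3218] F [-0.1 -0.7  0.1] toolx [ 0.011 -1.    -0.001] toolz [-0.001  0.001 -1.   ] w 0.001
[0.39150334 0.2111143  0.32177326] [[367. 210.]
 [370. 180.]]
[[300. 243.]
 [313. 182.]
 [361. 220.]]
```

View pics/both.png

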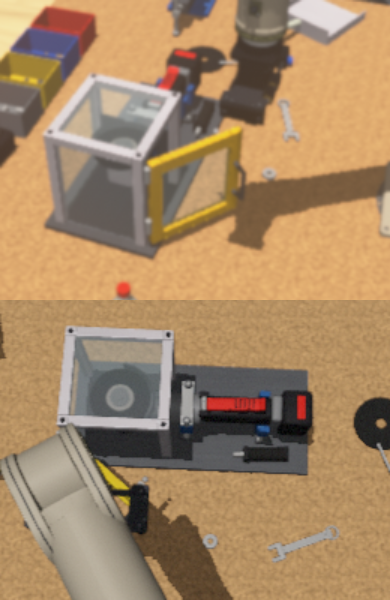

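```bash
python3 -m crank '[{"x":0,"y":0,"z":0.03,"ax":0,"ay":0,"az":0,"claw":1},{"x":0,"y":0,"z":0.06,"ax":0,"ay":0,"az":0,"claw":1},{"x":0,"y":0,"z":0.09,"ax":0,"ay":0,"az":0,"claw":1},{"x":0,"y":0,"z":0.12,"ax":0,"ay":0,"az":0,"claw":1},{"x":0,"y":0,"z":0.12,"ax":0,"ay":0,"az":0,"claw":1}]' >/dev/null
python3 -c "from h import *;st()"
python3 -m crank '[{"x":0.005,"y":-0.006,"z":0,"ax":0,"ay":0,"az":0,"claw":1},{"x":0.01,"y":-0.012,"z":0,"ax":0,"ay":0,"az":0,"claw":1},{"x":0.015,"y":-0.018,"z":0,"ax":0,"ay":0,"az":0,"claw":1},{"x":0.02,"y":-0.024,"z":0,"ax":0,"ay":0,"az":0,"claw":1},{"x":0.025,"y":-0.03,"z":0,"ax":0,"ay":0,"az":0,"claw":1}]' >/dev/null
python3 -c "from h import *;st()"
python3 -m crank '[{"x":0.008,"y":-0.01,"z":0,"ax":0,"ay":0,"az":0,"claw":1},{"x":0.016,"y":-0.02,"z":0,"ax":0,"ay":0,"az":0,"claw":1},{"x":0.024,"y":-0.03,"z":0,"ax":0,"ay":0,"az":0,"claw":1},{"x":0.032,"y":-0.04,"z":0,"ax":0,"ay":0,"az":0,"claw":1},{"x":0.04,"y":-0.05,"z":0,"ax":0,"ay":0,"az":0,"claw":1}]' >/dev/null
python3 -c "from h import *;st()"
```

```text
t 3.22 stand-frame [-0.2696  0.1642  0.1971] F [-0.9 -1.  -1.8] toolx [ 0.001 -1.     0.003] toolz [-0.008 -0.003 -1.   ] w 0.001
t 3.63 stand-frame [-0.2357  0.1416  0.2035] F [0.8 0.  0.5] toolx [ 0.001 -1.    -0.   ] toolz [ 0.001  0.    -1.   ] w 0.0
t 4.05 stand-frame [-0.186   0.1012  0.2023] F [-0.3  0.8 -0.1] toolx [ 0.001 -1.     0.   ] toolz [-0. -0. -1.] w 0.0
```

```bash
python3 -m crank '[{"x":0.003,"y":-0.008,"z":0,"ax":0,"ay":0,"az":0,"claw":1},{"x":0.006,"y":-0.016,"z":0,"ax":0,"ay":0,"az":0,"claw":1},{"x":0.008,"y":-0.024,"z":0,"ax":0,"ay":0,"az":0,"claw":1},{"x":0.01,"y":-0.032,"z":0,"ax":0,"ay":0,"az":0,"claw":1},{"x":0.012,"y":-0.038,"z":0,"ax":0,"ay":0,"az":0,"claw":1}]' >/dev/null
python3 - <<'E'
from h import *
st();snap('top','top3.png');snap('side','side3.png')
a=cv2.imread('pics/side3.png');b=cv2.imread('pics/top3.png')
cv2.imwrite('pics/both3.png',np.hstack([cv2.resize(a[160:310,210:390],(400,333),interpolation=2),cv2.resize(b[100:250,220:400],(400,333),interpolation=2)]))
E
```

```text
t 4.47 stand-frame [-0.1482  0.0905  0.2025] F [-0.5 -0.6 -0.4] toolx [ 0.002 -1.    -0.   ] toolz [-0.  0. -1.] w 0.001
```

View pics/both3.png

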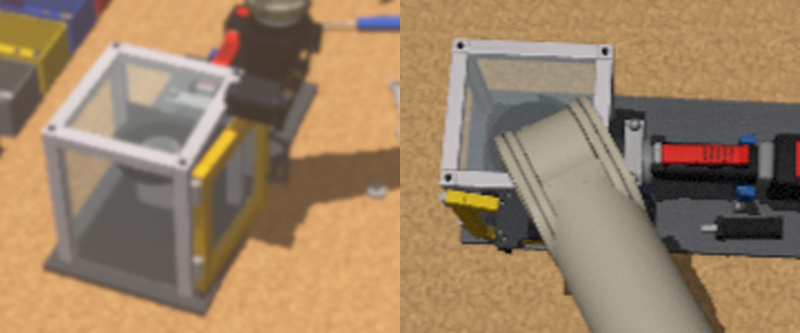

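The door has swung to nearly shut, with the fingers on its upper face. Now the slow push through the catch.

```bash
python3 -m crank '[{"x":0,"y":-0.003,"z":0,"ax":0,"ay":0,"az":0,"claw":1},{"x":0,"y":-0.006,"z":0,"ax":0,"ay":0,"az":0,"claw":1},{"x":0,"y":-0.009,"z":0,"ax":0,"ay":0,"az":0,"claw":1},{"x":0,"y":-0.012,"z":0,"ax":0,"ay":0,"az":0,"claw":1},{"x":0,"y":-0.013,"z":0,"ax":0,"ay":0,"az":0,"claw":1}]' >/dev/null
python3 -c "from h import *;st()"
python3 -m crank '[{"x":0,"y":-0.001,"z":0,"ax":0,"ay":0,"az":0,"claw":1},{"x":0,"y":-0.002,"z":0,"ax":0,"ay":0,"az":0,"claw":1},{"x":0,"y":-0.003,"z":0,"ax":0,"ay":0,"az":0,"claw":1},{"x":0,"y":-0.004,"z":0,"ax":0,"ay":0,"az":0,"claw":1},{"x":0,"y":-0.005,"z":0,"ax":0,"ay":0,"az":0,"claw":1}]' >/dev/null
python3 -c "from h import *;st()"
```

```text
t 4.98 stand-frame [-0.1361  0.0902  0.2024] F [-4.7 -1.8  1.6] toolx [ 0.002 -1.     0.001] toolz [-0.001 -0.001 -1.   ] w 0.0
t 5.4 stand-frame [-0.1305  0.0907  0.2028] F [ 0.6 -0.   1. ] toolx [ 0.002 -1.    -0.001] toolz [ 0.001  0.001 -1.   ] w 0.001
```

```bash
for i in 1; do
python3 -m crank '[{"x":0,"y":-0.001,"z":0,"ax":0,"ay":0,"az":0,"claw":1},{"x":0,"y":-0.002,"z":0,"ax":0,"ay":0,"az":0,"claw":1},{"x":0,"y":-0.003,"z":0,"ax":0,"ay":0,"az":0,"claw":1},{"x":0,"y":-0.004,"z":0,"ax":0,"ay":0,"az":0,"claw":1},{"x":0,"y":-0.004,"z":0,"ax":0,"ay":0,"az":0,"claw":1}]' >/dev/null
done; python3 -c "from h import *;st()"
```

```text
t 5.82 stand-frame [-0.1267  0.0905  0.2025] F [-0.2  0.4  0.6] toolx [ 0.002 -1.    -0.   ] toolz [ 0.  0. -1.] w 0.001
```

```bash
python3 -m crank '[{"x":0,"y":-0.001,"z":0,"ax":0,"ay":0,"az":0,"claw":1},{"x":0,"y":-0.002,"z":0,"ax":0,"ay":0,"az":0,"claw":1},{"x":0,"y":-0.003,"z":0,"ax":0,"ay":0,"az":0,"claw":1},{"x":0,"y":-0.003,"z":0,"ax":0,"ay":0,"az":0,"claw":1},{"x":0,"y":-0.003,"z":0,"ax":0,"ay":0,"az":0,"claw":1}]' >/dev/null
python3 -c "from h import *;st()"
```

```text
t 6.23 stand-frame [-0.1253  0.0905  0.2025] F [-9.2 -1.3  6.7] toolx [ 0.002 -1.     0.001] toolz [-0.003 -0.001 -1.   ] w 0.001
```

The fingers met the stop (9 N) just where the geometry says shut. I'll back off, rise and check.

```bash
python3 -m crank '[{"x":0,"y":0.01,"z":0,"ax":0,"ay":0,"az":0,"claw":1},{"x":0,"y":0.03,"z":0,"ax":0,"ay":0,"az":0,"claw":1},{"x":0,"y":0.06,"z":0,"ax":0,"ay":0,"az":0,"claw":1},{"x":0,"y":0.07,"z":-0.03,"ax":0,"ay":0,"az":0,"claw":1},{"x":0,"y":0.07,"z":-0.06,"ax":0,"ay":0,"az":0,"claw":1}]' >/dev/null
python3 -m crank '[{"x":0.03,"y":0,"z":-0.02,"ax":0,"ay":0,"az":0,"claw":1},{"x":0.06,"y":0,"z":-0.03,"ax":0,"ay":0,"az":0,"claw":1},{"x":0.09,"y":0,"z":-0.04,"ax":0,"ay":0,"az":0,"claw":1},{"x":0.12,"y":0,"z":-0.04,"ax":0,"ay":0,"az":0,"claw":1},{"x":0.15,"y":0,"z":-0.04,"ax":0,"ay":0,"az":0,"claw":1}]' >/dev/null
python3 - <<'E'
from h import *
st();snap('top','top4.png');snap('side','side4.png')
a=cv2.imread('pics/side4.png');b=cv2.imread('pics/top4.png')
cv2.imwrite('pics/both4.png',np.hstack([cv2.resize(a[160:310,210:390],(400,333),interpolation=2),cv2.resize(b[100:250,220:400],(400,333),interpolation=2)]))
E
```

```text
t 7.07 stand-frame [-0.1939 -0.0608  0.3033] F [ 0.6 -1.  -0.3] toolx [ 0.002 -1.     0.001] toolz [ 0.002 -0.001 -1.   ] w 0.0
```

View pics/both4.png

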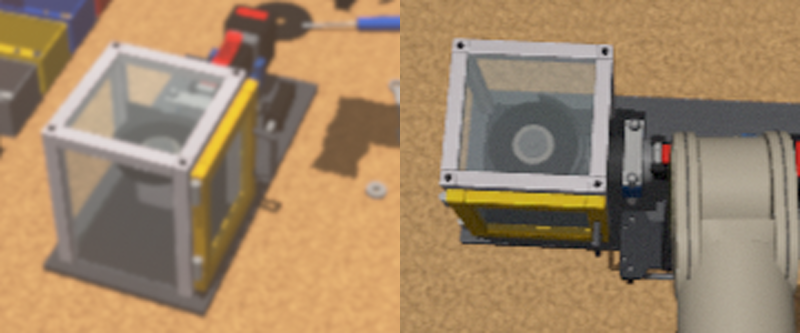

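The door lies shut, parallel to the box front, and the hand is clear. Now over the paddle pad.

```bash
python3 -m crank '[{"x":0.007,"y":-0.036,"z":0,"ax":0,"ay":0,"az":0,"claw":1},{"x":0.014,"y":-0.072,"z":0,"ax":0,"ay":0,"az":0,"claw":1},{"x":0.021,"y":-0.108,"z":0,"ax":0,"ay":0,"az":0,"claw":1},{"x":0.028,"y":-0.144,"z":0,"ax":0,"ay":0,"az":0,"claw":1},{"x":0.035,"y":-0.179,"z":0,"ax":0,"ay":0,"az":0,"claw":1}]' >/dev/null
python3 -m crank '[{"x":0,"y":0,"z":0.03,"ax":0,"ay":0,"az":0,"claw":1},{"x":0,"y":0,"z":0.06,"ax":0,"ay":0,"az":0,"claw":1},{"x":0,"y":0,"z":0.09,"ax":0,"ay":0,"az":0,"claw":1},{"x":0,"y":0,"z":0.11,"ax":0,"ay":0,"az":0,"claw":1},{"x":0,"y":0,"z":0.11,"ax":0,"ay":0,"az":0,"claw":1}]' >/dev/null
python3 - <<'E'
from h import *
st();snap('top','top5.png');c=snap('side','side5.png')
a=cv2.imread('pics/side5.png');p=r.read_state()['ee_pos'];print(p,proj(c,p))
cv2.imwrite('pics/crop5.png',cv2.resize(a[130:260,250:400],(690,598),interpolation=2))
E
```

```text
t 8.0 stand-frame [-0.0171 -0.0938  0.1878] F [-0.9 -0.6 -1.3] toolx [ 0.003 -1.    -0.001] toolz [-0.007  0.001 -1.   ] w 0.001
[ 0.62931003 -0.070894    0.19303108] [[313.33216448 175.19117061]]
```

View pics/crop5.png

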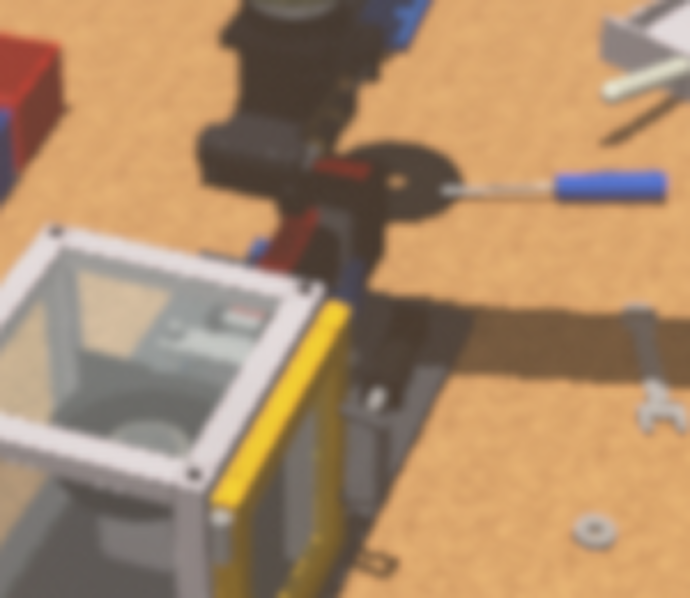

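The gripper is over the ribbed part of the paddle (tip at about crop pixel (290,208)) and the door is shut. Pressing slowly.

```bash
python3 -m crank '[{"x":0,"y":0,"z":0.006,"ax":0,"ay":0,"az":0,"claw":1},{"x":0,"y":0,"z":0.012,"ax":0,"ay":0,"az":0,"claw":1},{"x":0,"y":0,"z":0.018,"ax":0,"ay":0,"az":0,"claw":1},{"x":0,"y":0,"z":0.024,"ax":0,"ay":0,"az":0,"claw":1},{"x":0,"y":0,"z":0.026,"ax":0,"ay":0,"az":0,"claw":1}]' >/dev/null
python3 -c "from h import *;st()"
python3 -m crank '[{"x":0,"y":0,"z":0.001,"ax":0,"ay":0,"az":0,"claw":1},{"x":0,"y":0,"z":0.002,"ax":0,"ay":0,"az":0,"claw":1},{"x":0,"y":0,"z":0.003,"ax":0,"ay":0,"az":0,"claw":1},{"x":0,"y":0,"z":0.004,"ax":0,"ay":0,"az":0,"claw":1},{"x":0,"y":0,"z":0.005,"ax":0,"ay":0,"az":0,"claw":1}]' >/dev/null
python3 -c "from h import *;st()"
```

```text
t 8.52 stand-frame [-0.0148 -0.0944  0.1658] F [-0.5 -0.8  4.3] toolx [ 0.002 -1.     0.   ] toolz [-0. -0. -1.] w 0.0
t 8.93 stand-frame [-0.0146 -0.0949  0.162 ] F [-3.5 -2.   6.8] toolx [ 0.001 -1.     0.001] toolz [ 0.    -0.001 -1.   ] w 0.001
```

```bash
python3 -m crank '[{"x":0,"y":0,"z":0.001,"ax":0,"ay":0,"az":0,"claw":1},{"x":0,"y":0,"z":0.002,"ax":0,"ay":0,"az":0,"claw":1},{"x":0,"y":0,"z":0.003,"ax":0,"ay":0,"az":0,"claw":1},{"x":0,"y":0,"z":0.004,"ax":0,"ay":0,"az":0,"claw":1},{"x":0,"y":0,"z":0.005,"ax":0,"ay":0,"az":0,"claw":1}]' >/dev/null
python3 -c "from h import *;st()"
python3 -m crank '[{"x":0,"y":0,"z":0.0005,"ax":0,"ay":0,"az":0,"claw":1},{"x":0,"y":0,"z":0.001,"ax":0,"ay":0,"az":0,"claw":1},{"x":0,"y":0,"z":0.0015,"ax":0,"ay":0,"az":0,"claw":1},{"x":0,"y":0,"z":0.002,"ax":0,"ay":0,"az":0,"claw":1},{"x":0,"y":0,"z":0.002,"ax":0,"ay":0,"az":0,"claw":1}]' >/dev/null
python3 -c "from h import *;st()"
```

```text
t 9.35 stand-frame [-0.0145 -0.0953  0.1574] F [-4.4 -4.2  9.7] toolx [ 0.001 -1.     0.001] toolz [ 0.001 -0.001 -1.   ] w 0.0
t 9.77 stand-frame [-0.0144 -0.0953  0.156 ] F [-5.5 -3.  13.1] toolx [ 0.001 -1.     0.002] toolz [ 0.001 -0.002 -1.   ] w 0.0
```

```bash
python3 -m crank '[{"x":0,"y":0,"z":0.0005,"ax":0,"ay":0,"az":0,"claw":1},{"x":0,"y":0,"z":0.001,"ax":0,"ay":0,"az":0,"claw":1},{"x":0,"y":0,"z":0.001,"ax":0,"ay":0,"az":0,"claw":1},{"x":0,"y":0,"z":0.001,"ax":0,"ay":0,"az":0,"claw":1},{"x":0,"y":0,"z":0.001,"ax":0,"ay":0,"az":0,"claw":1}]' >/dev/null
python3 -c "from h import *;st()"
```

```text
t 10.18 stand-frame [-0.0143 -0.0953  0.1559] F [-8.8 -3.4 19.1] toolx [ 0.001 -1.     0.002] toolz [ 0.001 -0.002 -1.   ] w -0.0
```

On the stop: the force rises while z stays at 156 mm. Holding for over 4 s.

```bash
for i in 1 2 3 4 5 6 7 8 9 10 11; do
python3 -m crank '[{"x":0,"y":0,"z":0,"ax":0,"ay":0,"az":0,"claw":1},{"x":0,"y":0,"z":0,"ax":0,"ay":0,"az":0,"claw":1},{"x":0,"y":0,"z":0,"ax":0,"ay":0,"az":0,"claw":1},{"x":0,"y":0,"z":0,"ax":0,"ay":0,"az":0,"claw":1},{"x":0,"y":0,"z":0,"ax":0,"ay":0,"az":0,"claw":1}]' >/dev/null; python3 -c "from h import *;st()"; done
python3 - <<'E'
from h import *
snap('side','side6.png');snap('top','top6.png')
a=cv2.imread('pics/side6.png');b=cv2.imread('pics/top6.png')
cv2.imwrite('pics/both6.png',np.hstack([cv2.resize(a[140:310,210:410],(400,340),interpolation=2),cv2.resize(b[110:280,160:360],(400,340),interpolation=2)]))
E
```

```text
t 10.6 stand-frame [-0.0144 -0.0953  0.1558] F [-8.  -3.  18.4] toolx [ 0.001 -1.     0.002] toolz [ 0.001 -0.002 -1.   ] w 0.0
t 11.02 stand-frame [-0.0144 -0.0953  0.1558] F [-8.6 -3.9 18.9] toolx [ 0.001 -1.     0.002] toolz [ 0.001 -0.002 -1.   ] w 0.001
t 11.43 stand-frame [-0.0144 -0.0953  0.1558] F [-9.6 -4.8 17.9] toolx [ 0.001 -1.     0.002] toolz [ 0.001 -0.002 -1.   ] w 0.001
t 11.85 stand-frame [-0.0144 -0.0953  0.1559] F [-8.2 -3.6 18.9] toolx [ 0.001 -1.     0.002] toolz [ 0.001 -0.002 -1.   ] w 0.0
t 12.27 stand-frame [-0.0144 -0.0953  0.1559] F [-8.5 -3.1 18.3] toolx [ 0.001 -1.     0.002] toolz [ 0.001 -0.002 -1.   ] w 0.001
t 12.68 stand-frame [-0.0144 -0.0954  0.1559] F [-8.6 -4.  17.6] toolx [ 0.001 -1.     0.002] toolz [ 0.001 -0.002 -1.   ] w 0.0
t 13.1 stand-frame [-0.0144 -0.0954  0.1558] F [-8.9 -3.5 18.3] toolx [ 0.001 -1.     0.002] toolz [ 0.001 -0.002 -1.   ] w 0.0
t 13.52 stand-frame [-0.0144 -0.0953  0.1558] F [-7.8 -4.4 18.7] toolx [ 0.001 -1.     0.002] toolz [ 0.001 -0.002 -1.   ] w 0.0
t 13.93 stand-frame [-0.0144 -0.0953  0.1559] F [-8.7 -3.6 18.4] toolx [ 0.001 -1.     0.002] toolz [ 0.001 -0.002 -1.   ] w 0.0
t 14.35 stand-frame [-0.0144 -0.0953  0.1558] F [-8.9 -4.1 19. ] toolx [ 0.001 -1.     0.002] toolz [ 0.001 -0.002 -1.   ] w 0.0
t 14.77 stand-frame [-0.0144 -0.0953  0.1559] F [-9.1 -3.5 18.8] toolx [ 0.001 -1.     0.002] toolz [ 0.001 -0.002 -1.   ] w 0.0
```

View pics/both6.png

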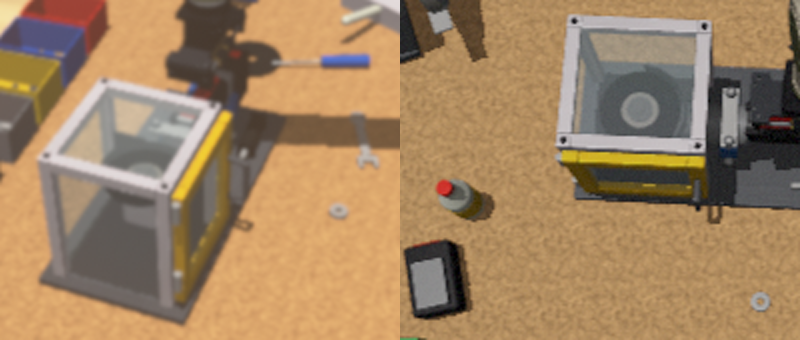

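```bash
python3 -c "
from h import *
close_job();st()"
```

```text
the job is handed in; nothing more can be done
the job is handed in; nothing more can be done
```

I pushed the guard door shut, took the hand off it, then pressed the paddle to its stop and handed in with the gripper still holding it in. The job took about 15 s of the 54 s allowed; no verdict was reported.

- **Door:** the catch pushed back with about 5 N, then let go. The door met its stop at about 9 N, where the stand's geometry puts it shut. The last pictures show it flush with the box and the hand clear of it.
- **Paddle:** the push rose from 4 N at first touch (166 mm) to 13 N at 156 mm. It then reached 19 N with almost no further travel, which I took as the stop. I held it there for over 4.5 s at a steady 18–19 N, well under the 60 N limit.
- **Disagreements:** the fingertip settled at 155.8 mm, against a nominal 155 mm, which is within calibration error. There was also a steady sideways force of about 9 N on the tool. I put it down to friction on the paddle but did not check further.
- **Other things on the bench:** the oil bottle, spare battery, bearing and spanner look undisturbed in the last pictures. The side handle, spare wheel and screwdriver were partly hidden or cropped there, and I did not measure any of them.

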